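Set the props for a craft photograph

ROBOT

A 7-joint arm with a two-finger parallel gripper is mounted at the origin on the work surface. World frame = base frame: x ahead of the robot, y to its left, z up, the work surface at z = 0. Lengths are in m, angles in rad, forces in N, time in s.
With the tool pointing down it reaches from about 0.4 to 0.85 m from the base axis. Payload 4.5 kg.
Tool frame: the origin (TCP) lies where the fingers leave the gripper's body, on its centre line; the fingertips stand 64 mm ahead of it and the grasp point (between the pads) lies 45 mm ahead of it; z points along the fingers, y is the line along which they close (so a half turn about z gives the same grasp; the last joint's range is limited). The gripper opens to 88 mm and grips with 3 to 60 N. Pads are 18 mm wide; open, the fingers measure 123 mm over their backs; the gripper's body (75 mm by 187 mm) begins 45 mm behind the grasp point.
Start: joints at [1.221, 0.689, -0.195, 1.565, 0.157, 0.902, -0.215], TCP at [0.234, -0.58, 0.303] pointing down, gripper open.
Joint ranges: [-3.01, 3.01], [-0.46, 2.08], [-1.47, 1.51], [0.13, 2.56], [-1, 4.14], [0.04, 2.09], [-2.66, 2.66]. Speed limits (rad/s): [2.57, 2.57, 3.14, 3.14, 3.14, 3.14, 3.14].

INTERFACE

Orientations are given as a unit quaternion [x, y, z, w].
In Python, from plant import r gives the robot as it stands.
- The arm moves only by the tool play_rows, never from a script. Its arguments are lists of equal length, an entry for each row: "translation": the shift along the tool's x, y, z in m, a list of three; "delta_rot": the turn, a rotation vector about the tool's x, y, z in degrees, a list of three; "grip": the opening, from -1 (shut) to 1 (fully open). In form: {"translation": [[x, y, z], ...], "delta_rot": [[rx, ry, rz], ...], "grip": [grip, ...]}. A call has 1 to 20 rows; each row shifts and turns the commanded pose from where the row before left it, along the tool's axes as they then stand; what a row does not reach is not made up. A row lasts 1/8 s, in which the tool goes at most 62.5 mm and 10.7 degrees, less where a joint would pass 70% of its speed; a pose out of reach is approached as far as the arm can. A call with a gripper value outside its range is refused whole. The fingers move at their own pace and stop on an object; "squeeze" is the grip in N (left out, the last holds). Time passes only in rows, so rows that do not move let the fingers close. It gives the time, the measured TCP pose, the force, the opening and the grip force at its end, in the units of the state.
- r.get_state(): the state, without advancing time (a new reading comes with each control period).
- r.snapshot(name): name is "scene" or "top"; returns the picture (480x640x3 uint8, blue, green, red); there is no depth.
- r.get_calibration(name): a dict with "intrinsics" (3x3 intrinsics, pixels), "eye" and "rotation" of the camera in the world. Camera axes: x right, y up, looking along -z (the intrinsics and any distortion apply to the point x, -y, -z); pixel columns grow to the right and rows downward; lengths in m; the calibration is good to about 2 mm. A picture is of the moment at which its call begins. get_calibration takes no time and is no camera call.
- r.finish_job(): hands the job in; it is judged then, once.
Trained networks look in the newest picture that a camera, given by its name, has taken for a name from the list of things; names that differ only in an ending like _2 or _b are one class to them, and where a whole thing is asked for, a point or a joint stands for the part that bears it (a point fixed in the world has none). Each returns a list of dicts, best first, with "confidence" (0 to 1); they miss things now and then, are a little off and sometimes report something else, mostly with a low value. They report only what shows in the picture. A call takes as long as a camera call. They do not tell look-alikes from the thing itself.
- r.look_for(camera, target): "point" ([x, y, z] in m, in world coordinates, good to about 4 mm: the middle of the surface that is visible of it).
- r.silhouettes(camera, target): "pixels" (480x640 bool, what is visible of it).
The state is a dict: "clock": time; "q": joint angles; "qd": joint speeds; "joint_torque": joint torques, N m; "tool_pos": TCP position; "eef_rot": TCP orientation; "contact_force": force on the tool from outside, world axes, zero at the start; "moment": the same for the moment, N m; "opening": opening from 0.0 (shut) to 1.0 (fully open); "finger_force": force on a finger pad.
Only numpy, scipy, OpenCV 4.12 (cv2) and the standard library are available. Lean on these libraries where they do the work, as an engineer would, in place of code of your own. Each camera call takes 0.05 s, during which the arm holds its last target. There are 200 camera calls.

TASK

Set the table for the product photo around the notebook, which lies with its spiral edge to the left as the robot sees it; keep every line square to it: stand the white jar candle behind the notebook (the side away from the robot), on its centre line and 4 cm clear of its far edge, and the green candlestick midway between the jar candle and the green vase. Beside the notebook, on the side away from the vase, stand the inlaid wooden box level with the notebook's middle, its long side parallel to the spiral and 4 cm clear of the notebook's edge; lay the tape measure, which now lies on the notebook, flat on the middle of the box's lid, and lay the crochet hook in the middle of the cleared cover, parallel to the spiral. Let go of everything and do not disturb the vase, the mug or the glasses case.

Things in the scene. Friction and masses are not known exactly. Their poses are not given: they have to be found in the camera images.
- notebook: closed cream pocket notebook lying flat, fixed to the table, cover 148 (x) x 105 (y) x 14 mm high, with a copper spiral along its left (+y) edge that stands out 4 mm. Origin: centre of the underside. x points behind (away from the robot, turned at most 0.12 rad), y to its left, z up; the spiral runs along x. Clearances count from the cover's edge
- jar_candle: white ceramic jar with a candle in it, upright, round, diameter 62 mm, 75 mm high, 300 g. Origin: centre of the underside, z up
- candlestick: sage-green dish candlestick with a cream candle fixed upright in it: dish diameter 90 mm and 13 mm high, socket diameter 34 mm up to 32 mm, candle diameter 20 mm from there to 128 mm high, wick to 135 mm, 280 g. Take it by the candle. Origin: centre of the dish's underside, z up along the candle
- inlaid_box: dark walnut box with pale inlay, closed flat lid (does not open), 90 (x) x 60 (y) x 42 mm high, 240 g. Origin: centre of the underside; x along the long side, z up
- tape_measure: round coral-red tape measure lying flat, diameter 50 mm, 16 mm high, cream button flush on top, small steel tab at +x standing out 8 mm at mid-height, 50 g; lies on the notebook at the start. Origin: centre of the underside, z up
- crochet_hook: crochet hook lying flat, plum-purple handle and pale wooden shaft, 140 mm long along x, hook head at +x. Handle from x = -70 to +20 mm, 12 mm wide (y), 10 mm high, flat underneath; thinner shaft of 8 mm diameter beyond, 20 g. Origin: middle of the length, on the underside; grip it 5 to 25 mm behind (-x of) the origin. z up
- vase: sage-green round vase, bystander, 130 mm high, 54 mm across at the foot and 82 mm at the mouth; behind the notebook to its left or to its right. Origin: centre of the underside, z up
- mug: blue mug, bystander, diameter 76 mm, 88 mm high, handle at +y (standing out 40 mm, turned to the back); on the other side from the vase. Origin: centre of the underside, z up
- glasses_case: dark brown closed glasses case, bystander, 58 (x) x 155 (y) x 34 mm high, farther back. Origin: centre of the underside, z up
There are look-alikes about, which are no part of the job. What is shaped like the jar_candle but red is not meant.

How it is judged:
At the end, for the whole second after the job is handed in: Jar, box (beside, away from the vase) and hook within 15 mm of their places, square to 0.17 rad; tape within 13 mm of the lid's middle; candlestick 90-155 mm from jar and vase, in their row to 25 mm; all upright, still, let go; vase, mug, case moved under 15 mm (x of jar_candle in the frame of notebook between 0.13 and 0.16 m and y of jar_candle in the frame of notebook between -0.015 and 0.015 m and height (world z) of jar_candle between -0.004 and 0.005 m and x of candlestick in the frame of notebook between 0.12 and 0.17 m and horizontal distance between candlestick and jar_candle between 0.09 and 0.155 m and horizontal distance between candlestick and vase between 0.09 and 0.155 m and height (world z) of candlestick between -0.004 and 0.005 m and ((y of vase in the frame of notebook above 0 m and y of inlaid_box in the frame of notebook between -0.1375 and -0.1075 m) or (y of vase in the frame of notebook below 0 m and y of inlaid_box in the frame of notebook between 0.1075 and 0.1375 m)) and x of inlaid_box in the frame of notebook between -0.015 and 0.015 m and angle between the x axis of each of inlaid_box, crochet_hook and the x axis of notebook, either way round below 0.17 rad and height (world z) of inlaid_box between -0.004 and 0.005 m and horizontal distance between tape_measure and inlaid_box below 0.013 m and z of tape_measure in the frame of inlaid_box between 0.038 and 0.047 m and x of crochet_hook in the frame of notebook between -0.015 and 0.015 m and y of crochet_hook in the frame of notebook between -0.015 and 0.015 m and z of crochet_hook in the frame of notebook between 0.01 and 0.019 m and angle between each of jar_candle, candlestick, inlaid_box, tape_measure, crochet_hook, vase, mug, glasses_case's own z axis and vertical below 0.1 rad and linear speed of each of jar_candle, candlestick, inlaid_box, tape_measure, crochet_hook below 0.02 m/s and angular speed of each of jar_candle, candlestick, inlaid_box, tape_measure, crochet_hook below 0.2 rad/s and distance of each of vase, mug, glasses_case from where it was at the start of the episode below 0.015 m); the robot touches nothing.
It fails at once if the vase is tipped or shifted by more than 15 mm (distance of vase from where it was at the start of the episode above 0.015 m or angle between vase's own z axis and vertical above 0.35 rad).
It fails at once if the mug is tipped or shifted by more than 15 mm (distance of mug from where it was at the start of the episode above 0.015 m or angle between mug's own z axis and vertical above 0.35 rad).
It fails at once if the glasses case is shifted by more than 15 mm (distance of glasses_case from where it was at the start of the episode above 0.015 m).
It also fails if it takes over 144 s, if anything falls off the work surface, if the arm or the gripper's body presses on something with over 40 N, if the wrist force passes 120 N, or if a joint passes its speed limit or range.

## Working session

There is one attempt and no reset: what is moved stays moved. The work goes in short steps, Python scripts to look and compute and a tool call to move; the robot and the scene stay as the last step left them, time stands still between calls to the robot, and variables do not carry over. Pictures are saved under pics/ and viewed, at most 14 in all, crops included, and the job is handed in when it is done.

Besides the shell and the picture viewer there is one more tool, called as name(argument=value, ...), one argument or row to a line, values as JSON. play_rows: Moves the arm, as the interface text tells. Its arguments: {"type":"object","properties":{"translation":{"type":"array","items":{"type":"array","items":{"type":"number"}}},"delta_rot":{"type":"array","items":{"type":"array","items":{"type":"number"}}},"grip":{"type":"array","items":{"type":"number"}},"squeeze":{"type":"number"}},"required":["translation","delta_rot","grip"]}

```bash
ls; mkdir -p pics
python3 - <<'E'
from plant import r
import cv2
s=r.get_state(); print({k:s[k] for k in('clock','tool_pos','eef_rot','opening')})
for n in('scene','top'):
    cv2.imwrite(f'pics/{n}0.png',r.snapshot(n)); c=r.get_calibration(n); print(n,c)
E
```

```text
pics
{'clock': 0.0, 'tool_pos': array([ 0.2337722 , -0.57906948,  0.30190993]), 'eef_rot': array([ 9.81631456e-01,  1.90784779e-01, -2.73230060e-04, -8.82600343e-04]), 'opening': 0.998743660727955}
scene {'intrinsics': array([[487.41034855,   0.        , 317.22246625],
       [  0.        , 487.41034855, 242.82515632],
       [  0.        ,   0.        ,   1.        ]]), 'eye': array([ 1.55790611, -0.41644337,  0.68862807]), 'rotation': array([0.42193255, 0.24883748, 0.46407164, 0.7380314 ])}
top {'intrinsics': array([[550.74703485,   0.        , 331.03470843],
       [  0.        , 550.74703485, 244.4803654 ],
       [  0.        ,   0.        ,   1.        ]]), 'eye': array([0.56359086, 0.06654911, 1.31375004]), 'rotation': array([-0.00653668,  0.0239771 ,  0.71002912, -0.70373363])}
```

View pics/scene0.png

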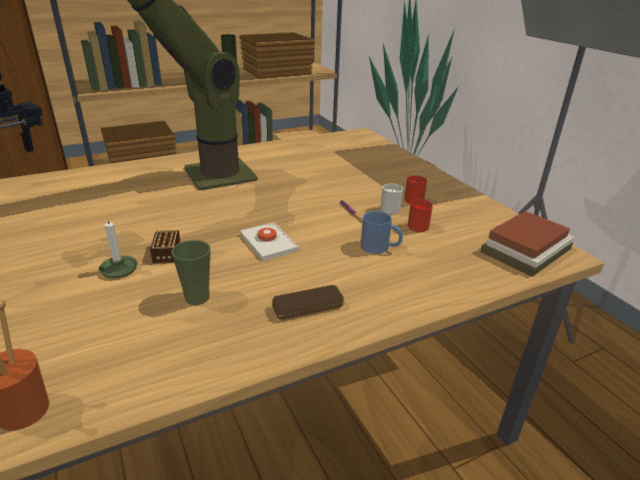

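View pics/top0.png

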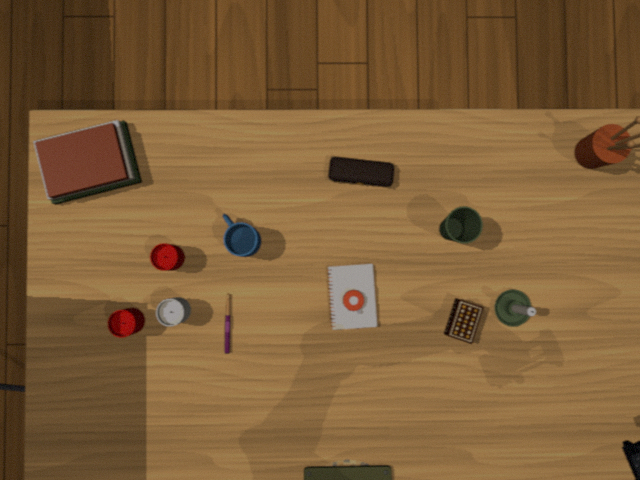

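```bash
cat > h.py <<'E'
import numpy as np, cv2
from plant import r
from scipy.spatial.transform import Rotation as R
from scipy.optimize import minimize
def proj(cam,P):
    c=r.get_calibration(cam); p=(np.atleast_2d(P)-c['eye'])@R.from_quat(c['rotation']).as_matrix()
    p=p*[1,-1,-1]; u=p@c['intrinsics'].T; return u[:,:2]/u[:,2:]
def cyl(d,z0,z1,d1=None):
    a=np.linspace(0,2*np.pi,40,endpoint=False); d1=d1 or d
    return np.r_[np.c_[d/2*np.cos(a),d/2*np.sin(a),0*a+z0],np.c_[d1/2*np.cos(a),d1/2*np.sin(a),0*a+z1]]
def box(x0,x1,y0,y1,z0,z1): return np.array([[x,y,z] for x in(x0,x1) for y in(y0,y1) for z in(z0,z1)])
S={'notebook':[box(-.074,.074,-.0525,.0525,0,.014)],'jar_candle':[cyl(.062,0,.075)],
'candlestick':[cyl(.09,0,.013),cyl(.034,.013,.032),cyl(.02,.032,.128)],'inlaid_box':[box(-.045,.045,-.03,.03,0,.042)],
'tape_measure':[cyl(.05,0,.016),box(.02,.033,-.004,.004,.005,.011)],'crochet_hook':[box(-.07,.02,-.006,.006,0,.01),box(.02,.07,-.004,.004,0,.008)],
'vase':[cyl(.054,0,.13,.082)],'mug':[cyl(.076,0,.088)],'glasses_case':[box(-.029,.029,-.0775,.0775,0,.034)]}
def render(cam,name,p):
    Rm=R.from_euler('z',p[3]).as_matrix(); im=np.zeros((480,640),np.uint8)
    for s in S[name]:
        u=proj(cam,s@Rm.T+p[:3]); h=cv2.convexHull((u*16).round().astype(np.int32))
        cv2.fillConvexPoly(im,h,255,cv2.LINE_AA,4)
    return im/255.
def masks(name,near=None,cams=('top','scene'),snap=True,rad=70):
    out={}
    for c in cams:
        if snap: r.snapshot(c)
        L=r.silhouettes(c,name)
        best=None
        for d in L:
            m=d['pixels']; ys,xs=np.nonzero(m)
            if len(xs)==0: continue
            k=d['confidence']
            if near is not None and np.hypot(*(proj(c,near)[0]-[xs.mean(),ys.mean()]))>rad: continue
            if best is None or k>best[0]: best=(k,m)
        if best: out[c]=best[1]
    return out
def fit(name,M,p0,yaw=True,z=True):
    p0=np.array(p0,float); idx=[0,1]+([2] if z else [])+([3] if yaw else [])
    G={c:cv2.GaussianBlur(m.astype(float),(0,0),1.) for c,m in M.items()}
    def f(v):
        p=p0.copy(); p[idx]=v
        return sum(((cv2.GaussianBlur(render(c,name,p),(0,0),1.)-g)**2).sum()/max(g.sum(),1) for c,g in G.items())
    v0=p0[idx]; st=np.array([.012,.012,.006,.25])[idx]
    best=min((minimize(f,v0,method='Nelder-Mead',options=dict(initial_simplex=np.vstack([v0,v0+s*np.diag(st)]),xatol=1e-4,fatol=1e-5,maxiter=500)) for s in(1,-1)),key=lambda o:o.fun)
    p=p0.copy(); p[idx]=best.x; return p,best.fun
def ray(cam,uv,z=0):
    c=r.get_calibration(cam); d=np.linalg.inv(c['intrinsics'])@[*uv,1]; d=R.from_quat(c['rotation']).as_matrix()@(d*[1,-1,-1])
    return c['eye']+d*(z-c['eye'][2])/d[2]
E
python3 - <<'E'
from h import *
np.set_printoptions(precision=4,suppress=True)
g={'notebook':(353,297),'jar_candle':(172,312),'candlestick':(513,307),'inlaid_box':(465,321),'tape_measure':(353,300),'crochet_hook':(228,325),'vase':(460,228),'mug':(241,240),'glasses_case':(362,172)}
h={'notebook':.007,'jar_candle':.075,'tape_measure':.03,'inlaid_box':.042,'vase':.1,'mug':.08,'glasses_case':.03}
sn=r.snapshot('top'); r.snapshot('scene')
for n,uv in g.items():
    p=ray('top',uv,h.get(n,.005)); p0=[p[0],p[1],.014 if n=='tape_measure' else 0,0]
    M=masks(n,[p[0],p[1],.03],snap=False)
    yaw=n in('notebook','inlaid_box','tape_measure','crochet_hook','glasses_case')
    ps=[fit(n,M,p0[:3]+[y],yaw) for y in ((0,1.5,3,-1.5) if n=='tape_measure' else (0,-.4,.4) if yaw else (0,))]
    q,f=min(ps,key=lambda t:t[1]); print(n,list(M),q,round(f,3), *[round(t[1],3) for t in ps])
cv2.imwrite('pics/crop.png',cv2.resize(sn[200:360,90:390],None,fx=2.6,fy=2.6,interpolation=cv2.INTER_CUBIC))
print(r.get_state()['clock'])
E
```

```text
notebook ['top', 'scene'] [ 0.4965 -0.0149  0.0005  0.0378] 0.325 0.326 0.325 0.326
jar_candle ['top', 'scene'] [ 0.4688  0.3996 -0.006   0.    ] 2.176 2.176
candlestick ['top', 'scene'] [ 0.4658 -0.3964  0.0027  0.    ] 0.243 0.243
inlaid_box ['top', 'scene'] [ 0.4377 -0.2755  0.0009 -0.3067] 0.209 0.209 0.21 0.211Traceback (most recent call last):
  File "<stdin>", line 10, in <module>
  File "h.py", line 43, in fit
    best=min((minimize(f,v0,method='Nelder-Mead',options=dict(initial_simplex=np.vstack([v0,v0+s*np.diag(st)]),xatol=1e-4,fatol=1e-5,maxiter=500)) for s in(1,-1)),key=lambda o:o.fun)
  File "h.py", line 43, in <genexpr>
    best=min((minimize(f,v0,method='Nelder-Mead',options=dict(initial_simplex=np.vstack([v0,v0+s*np.diag(st)]),xatol=1e-4,fatol=1e-5,maxiter=500)) for s in(1,-1)),key=lambda o:o.fun)
              ~~~~~~~~^^^^^^^^^^^^^^^^^^^^^^^^^^^^^^^^^^^^^^^^^^^^^^^^^^^^^^^^^^^^^^^^^^^^^^^^^^^^^^^^^^^^^^^^^^^^^^^^^^^^^^^^^^^^^^^^^^^^^^^^^^^^
    res = _minimize_neldermead(fun, x0, args, callback, bounds=bounds,
                               **options)
    fxr = func(xr)
    fx = function(np.copy(x), *(wrapper_args + args))
  File "h.py", line 41, in f
    return sum(((cv2.GaussianBlur(render(c,name,p),(0,0),1.)-g)**2).sum()/max(g.sum(),1) for c,g in G.items())
  File "h.py", line 41, in <genexpr>
    return sum(((cv2.GaussianBlur(render(c,name,p),(0,0),1.)-g)**2).sum()/max(g.sum(),1) for c,g in G.items())
                                  ~~~~~~^^^^^^^^^^
  File "h.py", line 19, in render
    u=proj(cam,s@Rm.T+p[:3]); h=cv2.convexHull((u*16).round().astype(np.int32))
  File "h.py", line 6, in proj
    c=r.get_calibration(cam); p=(np.atleast_2d(P)-c['eye'])@R.from_quat(c['rotation']).as_matrix()
ValueError: time passes only in moves, steps and waits
```

```bash
python3 - <<'E'
s=open('h.py').read()
s=s.replace("def proj","CAL={n:r.get_calibration(n) for n in('scene','top')}\ndef proj").replace("c=r.get_calibration(cam);","c=CAL[cam];")
s=s.replace("""'notebook':[box(-.074,.074,-.0525,.0525,0,.014)]""","""'notebook':[box(-.074,.074,-.0525,.0525,0,.014),box(-.07,.07,.05,.0565,0,.014),cyl(.05,.014,.03)]""")
s=s.replace("k=d['confidence']\n","k=d['confidence']\n            if near is not None: k-=np.hypot(*(proj(c,near)[0]-[xs.mean(),ys.mean()]))/25\n")
open('h.py','w').write(s)
E
python3 - <<'E'
from h import *
np.set_printoptions(precision=4,suppress=True)
g={'tape_measure':(353,300),'notebook':(353,297),'jar_candle':(172,312),'crochet_hook':(228,325),'vase':(460,228),'mug':(241,240),'glasses_case':(362,172)}
h={'notebook':.007,'jar_candle':.075,'tape_measure':.03,'inlaid_box':.042,'vase':.1,'mug':.08,'glasses_case':.03}
sn=r.snapshot('top'); r.snapshot('scene')
cv2.imwrite('pics/crop.png',cv2.resize(sn[200:360,90:390],None,fx=2.6,fy=2.6,interpolation=cv2.INTER_CUBIC))
for n,uv in g.items():
    p=ray('top',uv,h.get(n,.005)); p0=[p[0],p[1],.014 if n=='tape_measure' else 0,0]
    M=masks(n,[p[0],p[1],.03],snap=False)
    if n=='tape_measure': T=M
    if n=='notebook':
        S['notebook'].pop()
        for c in M: M[c]=M[c]|T.get(c,False)
    yaw=n in('notebook','tape_measure','crochet_hook','glasses_case')
    ps=[fit(n,M,p0[:3]+[y],yaw) for y in ((0,1.5,3,-1.5) if n=='tape_measure' else (0,) if n!='crochet_hook' else (0,3.1))]
    q,f=min(ps,key=lambda t:t[1]); print(n,list(M),q,round(f,3), *[round(t[1],3) for t in ps],flush=True)
print(r.get_state()['clock'])
E
```

```text
tape_measure ['top', 'scene'] [ 0.4895 -0.0176  0.014   3.5398] 0.131 0.152 0.18 0.131 0.153
notebook ['top', 'scene'] [ 0.4963 -0.017   0.0006  0.0424] 0.045 0.045
jar_candle ['top', 'scene'] [0.4698 0.3946 0.0018 0.    ] 0.084 0.084
crochet_hook ['top'] [ 0.4367  0.2796 -0.0052 -0.0305] 0.096 0.096 0.142
vase ['top', 'scene'] [ 0.6549 -0.2522 -0.      0.    ] 0.042 0.042
mug ['scene'] [ 0.5953  0.2615 -0.0235  0.    ] 0.069 0.069
glasses_case ['top', 'scene'] [ 0.7921 -0.0384 -0.0011 -0.1119] 0.241 0.241
1.5
```

View pics/crop.png

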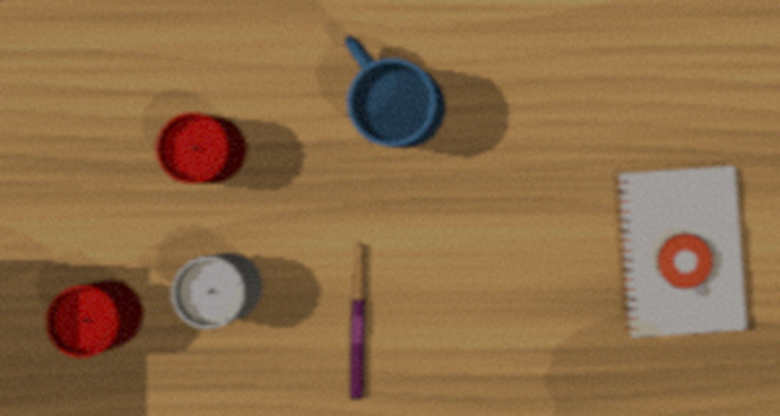

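Three jars are of the jar_candle's shape: white (172,312), red (168,257) and red (126,322). The crop confirms that the jar at (172,312) is white ceramic with a candle in it, so that is the one meant. The others are the red look-alikes. The crop also shows the tape's tab pointing down-right (to about −2.5 rad).

```bash
cat > g.py <<'E'
import sys
from h import *
def go(x,y,z,yaw):
    """target TCP xyz (m), tool-x yaw in degrees, pointing down"""
    s=r.get_state(); A=R.from_quat(s['eef_rot'])
    B=R.from_euler('z',yaw,degrees=True)*R.from_quat([1,0,0,0])
    print('clk',round(s['clock'],2),'tcp',s['tool_pos'].round(4),'rot(deg)',(A.inv()*B).as_rotvec(degrees=True).round(1),
      'then shift',B.inv().apply(np.array([x,y,z])-s['tool_pos']).round(4),'q1,7',s['q'][[0,6]].round(2),'open',round(s['opening'],3),'F',s['contact_force'].round(1),s['finger_force'])
if __name__=='__main__': go(*map(float,sys.argv[1:5]))
E
python3 g.py .466 -.396 .30 90
```

```text
clk 1.5 tcp [ 0.2341 -0.5795  0.3027] rot(deg) [  0.   0. -68.] then shift [0.1835 0.2319 0.0027] q1,7 [ 1.22 -0.22] open 1.002 F [0.4 0.9 0.1] 0.0
```

play_rows(
  translation=[
    [0, 0, 0],
    [0, 0, 0],
    [0, 0, 0],
    [0, 0, 0],
    [0, 0, 0],
    [0, 0, 0],
    [0, 0, 0],
    [0, 0, 0],
    [0.0183, 0.0232, 0],
    [0.0183, 0.0232, 0],
    [0.0183, 0.0232, 0],
    [0.0183, 0.0232, 0],
    [0.0183, 0.0232, 0],
    [0.0183, 0.0232, 0],
    [0.0183, 0.0232, 0],
    [0.0183, 0.0232, 0],
    [0.0183, 0.0232, 0],
    [0.0183, 0.0232, 0],
  ],
  delta_rot=[
    [0, 0, -8.5],
    [0, 0, -8.5],
    [0, 0, -8.5],
    [0, 0, -8.5],
    [0, 0, -8.5],
    [0, 0, -8.5],
    [0, 0, -8.5],
    [0, 0, -8.5],
    [0, 0, 0],
    [0, 0, 0],
    [0, 0, 0],
    [0, 0, 0],
    [0, 0, 0],
    [0, 0, 0],
    [0, 0, 0],
    [0, 0, 0],
    [0, 0, 0],
    [0, 0, 0],
  ],
  grip=[1, 1, 1, 1, 1, 1, 1, 1, 1, 1, 1, 1, 1, 1, 1, 1, 1, 1],
  squeeze=20,
)

```text
clock: 3.75
tool_pos: [0.4668, -0.3961, 0.3028]
eef_rot: [0.707, 0.707, -0.0, 0.0]
contact_force: [-0.1, -0.7, -0.4]
opening: 0.997
finger_force: 0.0
```

```bash
python3 g.py .466 -.396 .143 90
```

```text
clk 3.75 tcp [ 0.4668 -0.3961  0.3028] rot(deg) [-0.  0. -0.] then shift [ 1.000e-04 -8.000e-04  1.598e-01] q1,7 [0.91 0.27] open 0.997 F [-0.1 -0.7 -0.4] 0.0
```

play_rows(
  translation=[
    [0, 0, 0.03],
    [0, 0, 0.03],
    [0, 0, 0.03],
    [0, 0, 0.03],
    [0, 0, 0.02],
    [0, 0, 0.02],
    [0, 0, 0],
    [0, 0, 0],
    [0, 0, 0],
    [0, 0, 0],
    [0, 0, 0],
    [0, 0, 0],
    [0, 0, 0],
  ],
  delta_rot=[
    [0, 0, 0],
    [0, 0, 0],
    [0, 0, 0],
    [0, 0, 0],
    [0, 0, 0],
    [0, 0, 0],
    [0, 0, 0],
    [0, 0, 0],
    [0, 0, 0],
    [0, 0, 0],
    [0, 0, 0],
    [0, 0, 0],
    [0, 0, 0],
  ],
  grip=[1, 1, 1, 1, 1, 1, 1, 0, -0.4, -0.8, -1, -1, -1],
)

```text
clock: 5.38
tool_pos: [0.4661, -0.3966, 0.1428]
eef_rot: [0.707, 0.707, 0.0, 0.0]
contact_force: [-0.4, 0.1, -0.1]
opening: 0.344
finger_force: 0.0
```

play_rows(
  translation=[
    [0, 0, 0],
    [0, 0, 0],
    [0, 0, 0],
    [0, 0, 0],
    [0, 0, -0.01],
    [0, 0, -0.02],
    [0, 0, -0.02],
    [0, 0, -0.02],
    [0, 0, -0.02],
    [0, 0, -0.01],
  ],
  delta_rot=[
    [0, 0, 0],
    [0, 0, 0],
    [0, 0, 0],
    [0, 0, 0],
    [0, 0, 0],
    [0, 0, 0],
    [0, 0, 0],
    [0, 0, 0],
    [0, 0, 0],
    [0, 0, 0],
  ],
  grip=[-1, -1, -1, -1, -1, -1, -1, -1, -1, -1],
)

```text
clock: 6.62
tool_pos: [0.4661, -0.3967, 0.2441]
eef_rot: [0.707, 0.707, -0.0, 0.001]
contact_force: [0.6, -0.3, -3.1]
opening: 0.224
finger_force: 20.0
```

```bash
python3 g.py .6483 -.1315 .1435 90;  python3 - <<'E'
from h import *
s=r.get_state()['tool_pos']
M=masks('candlestick',[.466,-.396,s[2]-.1]); print(list(M),fit('candlestick',M,[.466,-.396,s[2]-.143,0],False),s)
E
```

```text
clk 6.62 tcp [ 0.4661 -0.3967  0.2441] rot(deg) [ 0.   0.1 -0. ] then shift [0.2652 0.1822 0.1006] q1,7 [0.89 0.22] open 0.224 F [ 0.6 -0.3 -3.1] 19.986506681889296
['top', 'scene'] (array([ 0.46428201, -0.39684417,  0.10353235,  0.        ]), np.float64(0.7186838947896175)) [ 0.46607772 -0.39674798  0.24410466]
```

play_rows(
  translation=[
    [0.015, 0, 0],
    [0.025, 0, 0],
    [0.025, 0, 0],
    [0.025, 0, 0],
    [0.025, 0, 0],
    [0.025, 0, 0],
    [0.025, 0, 0],
    [0.025, 0, 0],
    [0.025, 0, 0],
    [0.025, 0, 0],
    [0.015, 0.01, 0],
    [0.01, 0.02, 0],
    [0, 0.025, 0],
    [0, 0.025, 0],
    [0, 0.025, 0],
    [0, 0.025, 0],
    [0, 0.025, 0],
    [0, 0.017, 0],
    [0, 0.01, 0],
    [0, 0, 0],
  ],
  delta_rot=[
    [0, 0, 0],
    [0, 0, 0],
    [0, 0, 0],
    [0, 0, 0],
    [0, 0, 0],
    [0, 0, 0],
    [0, 0, 0],
    [0, 0, 0],
    [0, 0, 0],
    [0, 0, 0],
    [0, 0, 0],
    [0, 0, 0],
    [0, 0, 0],
    [0, 0, 0],
    [0, 0, 0],
    [0, 0, 0],
    [0, 0, 0],
    [0, 0, 0],
    [0, 0, 0],
    [0, 0, 0],
  ],
  grip=[-1, -1, -1, -1, -1, -1, -1, -1, -1, -1, -1, -1, -1, -1, -1, -1, -1, -1, -1, -1],
)

```text
clock: 9.32
tool_pos: [0.6484, -0.1313, 0.2422]
eef_rot: [0.707, 0.707, -0.0, -0.0]
contact_force: [-1.0, -0.1, -2.7]
opening: 0.219
finger_force: 20.0
```

```bash
python3 g.py .6483 -.1315 .144 90
```

```text
clk 9.32 tcp [ 0.6484 -0.1313  0.2422] rot(deg) [-0. -0. -0.] then shift [-0.0002 -0.0001  0.0982] q1,7 [ 0.35 -0.2 ] open 0.219 F [-1.  -0.1 -2.7] 19.9864633474499
```

Lower by 0.099, open gradually, then go up.

play_rows(
  translation=[
    [0, 0, 0.02],
    [0, 0, 0.02],
    [0, 0, 0.02],
    [0, 0, 0.02],
    [0, 0, 0.01],
    [0, 0, 0.005],
    [0, 0, 0.003],
    [0, 0, 0.001],
    [0, 0, 0],
    [0, 0, 0],
    [0, 0, 0],
    [0, 0, 0],
    [0, 0, 0],
    [0, 0, -0.02],
    [0, 0, -0.03],
    [0, 0, -0.03],
    [0, 0, -0.03],
    [0, 0, -0.03],
  ],
  delta_rot=[
    [0, 0, 0],
    [0, 0, 0],
    [0, 0, 0],
    [0, 0, 0],
    [0, 0, 0],
    [0, 0, 0],
    [0, 0, 0],
    [0, 0, 0],
    [0, 0, 0],
    [0, 0, 0],
    [0, 0, 0],
    [0, 0, 0],
    [0, 0, 0],
    [0, 0, 0],
    [0, 0, 0],
    [0, 0, 0],
    [0, 0, 0],
    [0, 0, 0],
  ],
  grip=[-1, -1, -1, -1, -1, -1, -1, -1, -1, -0.4, -0.2, 0, 0.2, 0.4, 0.6, 0.8, 0.8, 0.8],
)

```text
clock: 11.58
tool_pos: [0.6482, -0.1315, 0.2864]
eef_rot: [0.707, 0.707, 0.001, 0.001]
contact_force: [0.1, 0.2, -0.2]
opening: 0.9
finger_force: 0.0
```

```bash
python3 g.py .4377 -.2755 .28 -17.6;  python3 - <<'E'
from h import *
M=masks('candlestick',[.648,-.1315,.06]); print(list(M),fit('candlestick',M,[.648,-.1315,0,0],False))
M=masks('inlaid_box',[.438,-.276,.02]); print(list(M),fit('inlaid_box',M,[.438,-.276,0,-.3],True))
E
```

```text
clk 11.57 tcp [ 0.6482 -0.1315  0.2864] rot(deg) [ 1.000e-01 -1.000e-01  1.076e+02] then shift [-0.1571  0.2009  0.0064] q1,7 [ 0.36 -0.18] open 0.9 F [ 0.1  0.2 -0.2] 0.0
['top', 'scene'] (array([ 0.64709834, -0.13027461,  0.00393752,  0.        ]), np.float64(0.38465661615662095))
['top', 'scene'] (array([ 0.4327818 , -0.27364482, -0.00311915, -0.31039091]), np.float64(0.897809151136786))
```

play_rows(
  translation=[
    [-0.016, -0.0234, 0],
    [-0.016, -0.0234, 0],
    [-0.016, -0.0234, 0],
    [-0.016, -0.0234, 0],
    [-0.016, -0.0234, 0],
    [-0.016, -0.0234, 0],
    [-0.016, -0.0234, 0],
    [-0.016, -0.0234, 0],
    [-0.016, -0.0234, 0],
    [0, 0, 0],
    [0, 0, 0],
    [0, 0, 0],
    [0, 0, 0],
    [0, 0, 0],
    [0, 0, 0],
    [0, 0, 0],
    [0, 0, 0],
    [0, 0, 0],
    [0, 0, 0],
    [0, 0, 0],
  ],
  delta_rot=[
    [0, 0, 0],
    [0, 0, 0],
    [0, 0, 0],
    [0, 0, 0],
    [0, 0, 0],
    [0, 0, 0],
    [0, 0, 0],
    [0, 0, 0],
    [0, 0, 0],
    [0, 0, 9.8],
    [0, 0, 9.8],
    [0, 0, 9.8],
    [0, 0, 9.8],
    [0, 0, 9.8],
    [0, 0, 9.8],
    [0, 0, 9.8],
    [0, 0, 9.8],
    [0, 0, 9.8],
    [0, 0, 9.8],
    [0, 0, 9.6],
  ],
  grip=[1, 1, 1, 1, 1, 1, 1, 1, 1, 1, 1, 1, 1, 1, 1, 1, 1, 1, 1, 1],
)

```text
clock: 14.48
tool_pos: [0.4373, -0.2753, 0.2831]
eef_rot: [0.988, -0.156, -0.001, -0.0]
contact_force: [-0.7, -0.1, -0.3]
opening: 0.998
finger_force: 0.0
```

```bash
python3 g.py .4377 -.2755 .073 -17.6
```

```text
clk 14.47 tcp [ 0.4373 -0.2753  0.2831] rot(deg) [-0.   0.1 -0.3] then shift [4.000e-04 1.000e-04 2.101e-01] q1,7 [ 0.42 -1.33] open 0.998 F [-0.7 -0.1 -0.3] 0.0
```

play_rows(
  translation=[
    [0, 0, 0.03],
    [0, 0, 0.03],
    [0, 0, 0.03],
    [0, 0, 0.03],
    [0, 0, 0.03],
    [0, 0, 0.03],
    [0, 0, 0.02],
    [0, 0, 0.01],
    [0, 0, 0],
    [0, 0, 0],
    [0, 0, 0],
    [0, 0, 0],
    [0, 0, 0],
    [0, 0, 0],
    [0, 0, 0],
    [0, 0, -0.01],
    [0, 0, -0.02],
    [0, 0, -0.02],
    [0, 0, -0.02],
    [0, 0, 0],
  ],
  delta_rot=[
    [0, 0, 0],
    [0, 0, 0],
    [0, 0, 0],
    [0, 0, 0],
    [0, 0, 0],
    [0, 0, 0],
    [0, 0, 0],
    [0, 0, 0],
    [0, 0, 0],
    [0, 0, 0],
    [0, 0, 0],
    [0, 0, 0],
    [0, 0, 0],
    [0, 0, 0],
    [0, 0, 0],
    [0, 0, 0],
    [0, 0, 0],
    [0, 0, 0],
    [0, 0, 0],
    [0, 0, 0],
  ],
  grip=[1, 1, 1, 1, 1, 1, 1, 1, 0.7, 0.5, 0.3, 0, -0.3, -0.6, -1, -1, -1, -1, -1, -1],
  squeeze=20,
)

```text
clock: 16.98
tool_pos: [0.4379, -0.276, 0.145]
eef_rot: [0.988, -0.153, 0.001, 0.001]
contact_force: [-0.6, 0.8, -3.3]
opening: 0.682
finger_force: 19.9
```

```bash
python3 g.py .4912 .1054 .074 2.4
python3 - <<'E'
from h import *
s=r.get_state()['tool_pos']
M=masks('inlaid_box',s-[0,0,.05]); print(list(M),fit('inlaid_box',M,[s[0],s[1],s[2]-.073,-.3],True))
E
```

```text
clk 16.98 tcp [ 0.4379 -0.276   0.145 ] rot(deg) [  0.1  -0.1 -20. ] then shift [ 0.0692 -0.3789  0.071 ] q1,7 [ 0.45 -1.31] open 0.682 F [-0.6  0.8 -3.3] 19.91309022065252
['top', 'scene'] (array([ 0.43869893, -0.2784559 ,  0.06845478, -0.25498341]), np.float64(4.573715743734085))
```

play_rows(
  translation=[
    [0, 0, 0],
    [0, 0, 0],
    [0, 0, 0],
    [0.0046, -0.0253, 0],
    [0.0046, -0.0253, 0],
    [0.0046, -0.0253, 0],
    [0.0046, -0.0253, 0],
    [0.0046, -0.0253, 0],
    [0.0046, -0.0253, 0],
    [0.0046, -0.0253, 0],
    [0.0046, -0.0253, 0],
    [0.0046, -0.0253, 0],
    [0.0046, -0.0253, 0],
    [0.0046, -0.0253, 0],
    [0.0046, -0.0253, 0],
    [0.0046, -0.0253, 0],
    [0.0046, -0.0253, 0],
    [0.0046, -0.0253, 0],
    [0, 0, 0],
  ],
  delta_rot=[
    [0, 0, -6],
    [0, 0, -7],
    [0, 0, -7],
    [0, 0, 0],
    [0, 0, 0],
    [0, 0, 0],
    [0, 0, 0],
    [0, 0, 0],
    [0, 0, 0],
    [0, 0, 0],
    [0, 0, 0],
    [0, 0, 0],
    [0, 0, 0],
    [0, 0, 0],
    [0, 0, 0],
    [0, 0, 0],
    [0, 0, 0],
    [0, 0, 0],
    [0, 0, 0],
  ],
  grip=[-1, -1, -1, -1, -1, -1, -1, -1, -1, -1, -1, -1, -1, -1, -1, -1, -1, -1, -1],
)

```text
clock: 19.55
tool_pos: [0.4905, 0.109, 0.1429]
eef_rot: [1.0, 0.023, -0.0, -0.001]
contact_force: [-0.2, 0.9, -2.4]
opening: 0.684
finger_force: 19.9
```

```bash
python3 g.py .4912 .1054 .074 2.4
```

```text
clk 19.55 tcp [0.4905 0.109  0.1429] rot(deg) [-0.1  0.   0.2] then shift [0.0006 0.0036 0.0689] q1,7 [-0.36 -1.61] open 0.684 F [-0.2  0.9 -2.4] 19.9132185196504
```

play_rows(
  translation=[
    [0, 0.0036, 0],
    [0, 0, 0.02],
    [0, 0, 0.02],
    [0, 0, 0.015],
    [0, 0, 0.008],
    [0, 0, 0.004],
    [0, 0, 0.002],
    [0, 0, 0],
    [0, 0, 0],
    [0, 0, 0],
    [0, 0, 0],
    [0, 0, 0],
    [0, 0, 0],
    [0, 0, -0.02],
    [0, 0, -0.03],
    [0, 0, -0.03],
    [0, 0, -0.03],
    [0, 0, -0.03],
  ],
  delta_rot=[
    [0, 0, 0],
    [0, 0, 0],
    [0, 0, 0],
    [0, 0, 0],
    [0, 0, 0],
    [0, 0, 0],
    [0, 0, 0],
    [0, 0, 0],
    [0, 0, 0],
    [0, 0, 0],
    [0, 0, 0],
    [0, 0, 0],
    [0, 0, 0],
    [0, 0, 0],
    [0, 0, 0],
    [0, 0, 0],
    [0, 0, 0],
    [0, 0, 0],
  ],
  grip=[-1, -1, -1, -1, -1, -1, -1, -1, 0.4, 0.6, 0.8, 1, 1, 1, 1, 1, 1, 1],
)

```text
clock: 21.8
tool_pos: [0.4905, 0.1028, 0.2157]
eef_rot: [1.0, 0.021, -0.0, 0.0]
contact_force: [0.7, 0.6, -0.6]
opening: 0.999
finger_force: 0.0
```

```bash
python3 g.py .4895 -.0176 .25 26
python3 - <<'E'
from h import *
np.set_printoptions(precision=4,suppress=True)
M=masks('inlaid_box',[.491,.1054,.02]); print(list(M),fit('inlaid_box',M,[.491,.1054,0,0.04],True))
if 'scene' in M: print(fit('inlaid_box',{'scene':M['scene']},[.491,.1054,0,0.04],True,False))
M=masks('tape_measure',[.4895,-.0176,.02]); print(list(M))
if M: print(fit('tape_measure',M,[.4895,-.0176,.014,3.55],True))
E
```

```text
clk 21.8 tcp [0.4905 0.1028 0.2157] rot(deg) [  0.    0.  -23.6] then shift [-0.0537  0.1078 -0.0343] q1,7 [-0.39 -1.62] open 0.999 F [ 0.7  0.6 -0.6] 0.0
['top', 'scene'] (array([ 0.4966,  0.1049, -0.0002, -0.0052]), np.float64(4.1699733651954025))
(array([ 0.4869,  0.1048,  0.    , -0.0445]), np.float64(0.0437608425758424))
['top', 'scene']
(array([ 0.4886, -0.0185,  0.0154,  3.5107]), np.float64(0.24149119751014037))
```

play_rows(
  translation=[
    [0, 0, 0],
    [0, 0, 0],
    [0, 0, 0],
    [-0.0097, 0.0176, 0],
    [-0.0097, 0.0176, 0],
    [-0.0097, 0.0176, 0],
    [-0.0097, 0.0176, 0],
    [-0.0097, 0.0176, 0],
    [-0.0097, 0.0176, 0],
    [0, 0, 0],
  ],
  delta_rot=[
    [0, 0, -8.5],
    [0, 0, -8.5],
    [0, 0, -8.5],
    [0, 0, 0],
    [0, 0, 0],
    [0, 0, 0],
    [0, 0, 0],
    [0, 0, 0],
    [0, 0, 0],
    [0, 0, 0],
  ],
  grip=[1, 1, 1, 1, 1, 1, 1, 1, 1, 1],
)

```text
clock: 23.45
tool_pos: [0.4882, -0.0193, 0.214]
eef_rot: [0.971, 0.239, -0.001, 0.0]
contact_force: [0.1, 0.8, 0.2]
opening: 1.002
finger_force: 0.0
```

```bash
python3 g.py .489 -.018 .081 28
python3 - <<'E'
from h import *
np.set_printoptions(precision=4,suppress=True)
M=masks('inlaid_box',[.491,.1054,.02]); print(list(M),[m.sum() for m in M.values()])
for c in M: print(c,fit('inlaid_box',{c:M[c]},[.491,.1054,0,0.04],True,False))
E
```

```text
clk 23.45 tcp [ 0.4882 -0.0193  0.214 ] rot(deg) [-0.   0.1 -0.3] then shift [ 0.0013 -0.0008  0.133 ] q1,7 [-0.05 -1.16] open 1.002 F [0.1 0.8 0.2] 0.0
['top', 'scene'] [np.int64(1011), np.int64(728)]
top (array([0.4912, 0.1032, 0.    , 0.0277]), np.float64(0.038991633014319335))
scene (array([ 0.4912,  0.1029,  0.    , -0.099 ]), np.float64(0.04254291587867838))
```

play_rows(
  translation=[
    [0.0005, -0.0008, 0.03],
    [0, 0, 0.03],
    [0, 0, 0.03],
    [0, 0, 0.02],
    [0, 0, 0.013],
    [0, 0, 0.007],
    [0, 0, 0.003],
    [0, 0, 0],
    [0, 0, 0],
    [0, 0, 0],
    [0, 0, 0],
    [0, 0, 0],
    [0, 0, 0],
    [0, 0, 0],
    [0, 0, 0],
  ],
  delta_rot=[
    [0, 0, 0],
    [0, 0, 0],
    [0, 0, 0],
    [0, 0, 0],
    [0, 0, 0],
    [0, 0, 0],
    [0, 0, 0],
    [0, 0, 0],
    [0, 0, 0],
    [0, 0, 0],
    [0, 0, 0],
    [0, 0, 0],
    [0, 0, 0],
    [0, 0, 0],
    [0, 0, 0],
  ],
  grip=[1, 1, 1, 1, 1, 1, 1, 0.8, 0.6, 0.4, 0.2, 0, -0.3, -0.6, -1],
  squeeze=10,
)

```text
clock: 25.52
tool_pos: [0.4889, -0.0168, 0.0818]
eef_rot: [0.971, 0.241, 0.0, 0.0]
contact_force: [0.4, -0.1, 3.7]
opening: 0.559
finger_force: 10.0
```

play_rows(
  translation=[
    [0, 0, -0.01],
    [0, 0, -0.02],
    [0, 0, -0.02],
    [0, 0, -0.02],
    [0, 0, 0],
  ],
  delta_rot=[
    [0, 0, 0],
    [0, 0, 0],
    [0, 0, 0],
    [0, 0, 0],
    [0, 0, 0],
  ],
  grip=[-1, -1, -1, -1, -1],
)

```text
clock: 26.15
tool_pos: [0.4894, -0.0168, 0.153]
eef_rot: [0.971, 0.241, 0.001, 0.0]
contact_force: [-0.7, -0.2, -0.8]
opening: 0.558
finger_force: 10.0
```

```bash
python3 g.py .491 .1031 .110 28
python3 - <<'E'
from h import *
np.set_printoptions(precision=4,suppress=True)
s=r.get_state()['tool_pos']
M=masks('tape_measure',s-[0,0,.06]); print(list(M),[m.sum() for m in M.values()])
for c in M: print(c,fit('tape_measure',{c:M[c]},[s[0],s[1],s[2]-.066,3.6],True,c=='scene'))
E
```

```text
clk 26.15 tcp [ 0.4894 -0.0168  0.153 ] rot(deg) [ 0.1 -0.1 -0.1] then shift [ 0.0577 -0.1051  0.043 ] q1,7 [-0.05 -1.17] open 0.558 F [-0.7 -0.2 -0.8] 9.999944418668747
['scene'] [np.int64(148)]
scene (array([0.458 , 0.0035, 0.0662, 3.3786]), np.float64(0.41332044698176723))
```

play_rows(
  translation=[
    [0.0115, -0.021, 0],
    [0.0115, -0.021, 0],
    [0.0115, -0.021, 0],
    [0.0115, -0.021, 0],
    [0.0117, -0.0211, 0],
    [0, 0, 0],
    [0, 0, 0.02],
    [0, 0, 0.014],
    [0, 0, 0.004],
    [0, 0, 0],
  ],
  delta_rot=[
    [0, 0, 0],
    [0, 0, 0],
    [0, 0, 0],
    [0, 0, 0],
    [0, 0, 0],
    [0, 0, 0],
    [0, 0, 0],
    [0, 0, 0],
    [0, 0, 0],
    [0, 0, 0],
  ],
  grip=[-1, -1, -1, -1, -1, -1, -1, -1, -1, -1],
)

```text
clock: 27.6
tool_pos: [0.4905, 0.1026, 0.1135]
eef_rot: [0.971, 0.241, -0.0, 0.0]
contact_force: [0.3, -0.5, -0.5]
opening: 0.564
finger_force: 10.0
```

```bash
python3 g.py .491 .1031 .110 28
```

```text
clk 27.6 tcp [0.4905 0.1026 0.1135] rot(deg) [ 0.   0.  -0.1] then shift [ 0.0007 -0.0002  0.0035] q1,7 [-0.31 -1.32] open 0.564 F [ 0.3 -0.5 -0.5] 9.999927878379822
```

play_rows(
  translation=[
    [0, 0, 0.002],
    [0, 0, 0.0015],
    [0, 0, 0.0005],
    [0, 0, 0],
    [0, 0, 0],
    [0, 0, 0],
    [0, 0, 0],
    [0, 0, 0],
    [0, 0, -0.02],
    [0, 0, -0.03],
    [0, 0, -0.03],
    [0, 0, -0.03],
    [0, 0, -0.03],
  ],
  delta_rot=[
    [0, 0, 0],
    [0, 0, 0],
    [0, 0, 0],
    [0, 0, 0],
    [0, 0, 0],
    [0, 0, 0],
    [0, 0, 0],
    [0, 0, 0],
    [0, 0, 0],
    [0, 0, 0],
    [0, 0, 0],
    [0, 0, 0],
    [0, 0, 0],
  ],
  grip=[-1, -1, -1, -1, 0.2, 0.4, 0.5, 0.5, 0.5, 0.6, 0.6, 0.8, 1],
)

```text
clock: 29.22
tool_pos: [0.4904, 0.1031, 0.2507]
eef_rot: [0.971, 0.241, -0.0, 0.0]
contact_force: [0.5, 0.4, -1.0]
opening: 0.984
finger_force: 0.0
```

```bash
python3 g.py .4698 .3946 .25 135
```

```text
clk 29.23 tcp [0.4904 0.1031 0.2507] rot(deg) [  -0.     0.  -107.1] then shift [0.2207 0.1916 0.0007] q1,7 [-0.33 -1.33] open 0.984 F [ 0.5  0.4 -1. ] 0.0
```

play_rows(
  translation=[
    [0, 0, 0],
    [0, 0, 0],
    [0, 0, 0],
    [0, 0, 0],
    [0, 0, 0],
    [0, 0, 0],
    [0, 0, 0],
    [0, 0, 0],
    [0, 0, 0],
    [0, 0, 0],
    [0, 0, 0],
    [0.0245, 0.0213, 0],
    [0.0245, 0.0213, 0],
    [0.0245, 0.0213, 0],
    [0.0245, 0.0213, 0],
    [0.0245, 0.0213, 0],
    [0.0245, 0.0213, 0],
    [0.0245, 0.0213, 0],
    [0.0245, 0.0213, 0],
    [0.0245, 0.0213, 0],
  ],
  delta_rot=[
    [0, 0, -9.7],
    [0, 0, -9.7],
    [0, 0, -9.7],
    [0, 0, -9.7],
    [0, 0, -9.7],
    [0, 0, -9.7],
    [0, 0, -9.7],
    [0, 0, -9.8],
    [0, 0, -9.8],
    [0, 0, -9.8],
    [0, 0, -9.8],
    [0, 0, 0],
    [0, 0, 0],
    [0, 0, 0],
    [0, 0, 0],
    [0, 0, 0],
    [0, 0, 0],
    [0, 0, 0],
    [0, 0, 0],
    [0, 0, 0],
  ],
  grip=[1, 1, 1, 1, 1, 1, 1, 1, 1, 1, 1, 1, 1, 1, 1, 1, 1, 1, 1, 1],
  squeeze=20,
)

```text
clock: 31.72
tool_pos: [0.4701, 0.3953, 0.2495]
eef_rot: [0.383, 0.924, -0.0, 0.0]
contact_force: [0.2, 0.4, -0.3]
opening: 1.003
finger_force: 0.0
```

```bash
python3 g.py .4698 .3946 .095 135
python3 - <<'E'
from h import *
np.set_printoptions(precision=4,suppress=True)
M=masks('inlaid_box',[.491,.1031,.02]); T=masks('tape_measure',[.491,.1031,.05],snap=False); print(list(M),list(T))
for c in M: print(c,fit('inlaid_box',{c:M[c]|T.get(c,False)},[.491,.1031,0,0.04],True,False))
print(fit('tape_measure',T,[.491,.1031,.042,3.6],True))
r.snapshot('top')
print(masks('jar_candle',[.4698,.3946,.05],cams=('scene',)) and [ (k,m.sum()) for k,m in masks('jar_candle',[.4698,.3946,.05],cams=('scene',)).items()])
M=masks('jar_candle',[.4698,.3946,.05],cams=('scene',)); print(fit('jar_candle',M,[.4698,.3946,0,0],False,False))
im=r.snapshot('top'); cv2.imwrite('pics/t2.png',im)
E
```

```text
clk 31.73 tcp [0.4701 0.3953 0.2495] rot(deg) [-0.  0. -0.] then shift [-0.0002 -0.0007  0.1545] q1,7 [-0.52 -0.38] open 1.003 F [ 0.2  0.4 -0.3] 0.0
['top', 'scene'] ['top', 'scene']
top (array([0.4909, 0.1028, 0.    , 0.0214]), np.float64(0.01622748648691097))
scene (array([ 0.4869,  0.1048,  0.    , -0.0691]), np.float64(0.01592204744941214))
(array([0.4911, 0.1038, 0.0421, 3.5627]), np.float64(0.08076183051252056))
[('scene', np.int64(532))]
(array([0.4651, 0.3969, 0.    , 0.    ]), np.float64(0.09274205727148041))
```

View pics/t2.png

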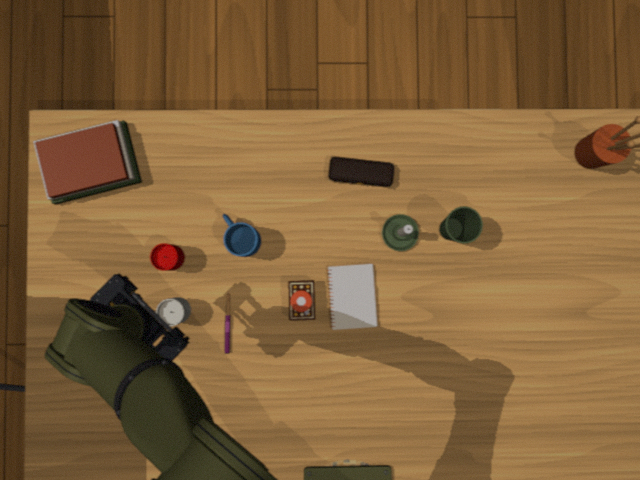

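The box at (302,300) carries the tape in its middle, and the candlestick at (401,232) stands beside the vase at (461,225). The gripper hovers over the white jar at (172,312).

play_rows(
  translation=[
    [0, -0.0007, 0.03],
    [0, 0, 0.03],
    [0, 0, 0.03],
    [0, 0, 0.03],
    [0, 0, 0.02],
    [0, 0, 0.0145],
    [0, 0, 0],
    [0, 0, 0],
    [0, 0, 0],
    [0, 0, 0],
    [0, 0, 0],
    [0, 0, 0],
    [0, 0, 0],
    [0, 0, -0.01],
    [0, 0, -0.02],
    [0, 0, -0.03],
    [0, 0, -0.03],
    [0, 0, -0.03],
    [0, 0, -0.02],
  ],
  delta_rot=[
    [0, 0, 0],
    [0, 0, 0],
    [0, 0, 0],
    [0, 0, 0],
    [0, 0, 0],
    [0, 0, 0],
    [0, 0, 0],
    [0, 0, 0],
    [0, 0, 0],
    [0, 0, 0],
    [0, 0, 0],
    [0, 0, 0],
    [0, 0, 0],
    [0, 0, 0],
    [0, 0, 0],
    [0, 0, 0],
    [0, 0, 0],
    [0, 0, 0],
    [0, 0, 0],
  ],
  grip=[1, 1, 1, 1, 1, 1, 0.8, 0.6, 0.4, 0.2, 0, -0.5, -1, -1, -1, -1, -1, -1, -1],
)

```text
clock: 34.8
tool_pos: [0.4698, 0.3942, 0.2378]
eef_rot: [0.383, 0.924, 0.001, 0.0]
contact_force: [0.4, 0.4, -3.4]
opening: 0.683
finger_force: 20.0
```

```bash
python3 g.py .6412 -.0109 .096 90
```

```text
clk 34.8 tcp [0.4698 0.3942 0.2378] rot(deg) [ 0.1 -0.  45. ] then shift [-0.4051  0.1714  0.1418] q1,7 [-0.52 -0.4 ] open 0.683 F [ 0.4  0.4 -3.4] 19.987147614592686
```

play_rows(
  translation=[
    [0, 0, 0],
    [0, 0, 0],
    [0, 0, 0],
    [0, 0, 0],
    [0, 0, 0],
    [-0.027, 0.0114, 0],
    [-0.027, 0.0114, 0],
    [-0.027, 0.0114, 0],
    [-0.027, 0.0114, 0],
    [-0.027, 0.0114, 0],
    [-0.027, 0.0114, 0],
    [-0.027, 0.0114, 0],
    [-0.027, 0.0114, 0],
    [-0.027, 0.0114, 0],
    [-0.027, 0.0114, 0],
    [-0.027, 0.0114, 0],
    [-0.027, 0.0114, 0],
    [-0.027, 0.0114, 0],
    [-0.027, 0.0114, 0],
    [-0.027, 0.0114, 0],
  ],
  delta_rot=[
    [0, 0, 9],
    [0, 0, 9],
    [0, 0, 9],
    [0, 0, 9],
    [0, 0, 9],
    [0, 0, 0],
    [0, 0, 0],
    [0, 0, 0],
    [0, 0, 0],
    [0, 0, 0],
    [0, 0, 0],
    [0, 0, 0],
    [0, 0, 0],
    [0, 0, 0],
    [0, 0, 0],
    [0, 0, 0],
    [0, 0, 0],
    [0, 0, 0],
    [0, 0, 0],
    [0, 0, 0],
  ],
  grip=[-1, -1, -1, -1, -1, -1, -1, -1, -1, -1, -1, -1, -1, -1, -1, -1, -1, -1, -1, -1],
)

```text
clock: 37.3
tool_pos: [0.6406, -0.0117, 0.2362]
eef_rot: [0.707, 0.707, 0.0, -0.0]
contact_force: [0.7, 0.4, -2.1]
opening: 0.68
finger_force: 20.0
```

```bash
python3 g.py .6412 -.0109 .096 90
python3 - <<'E'
from h import *
s=r.get_state()['tool_pos']
M=masks('jar_candle',s-[0,0,.06]); print({k:m.sum() for k,m in M.items()},s)
if M: print(fit('jar_candle',M,[s[0],s[1],s[2]-.095,0],False))
E
```

```text
clk 37.3 tcp [ 0.6406 -0.0117  0.2362] rot(deg) [-0. -0.  0.] then shift [0.0008 0.0006 0.1402] q1,7 [ 0.12 -0.33] open 0.68 F [ 0.7  0.4 -2.1] 19.98756592394784
{'scene': np.int64(552)} [ 0.64063558 -0.01167985  0.23623462]
(array([ 0.13645166,  0.1820254 , -0.1499095 ,  0.        ]), np.float64(0.27094677026634806))
```

play_rows(
  translation=[
    [0.0008, 0.0006, 0.02],
    [0, 0, 0.03],
    [0, 0, 0.03],
    [0, 0, 0.025],
    [0, 0, 0.018],
    [0, 0, 0.01],
    [0, 0, 0.005],
    [0, 0, 0.002],
    [0, 0, 0],
  ],
  delta_rot=[
    [0, 0, 0],
    [0, 0, 0],
    [0, 0, 0],
    [0, 0, 0],
    [0, 0, 0],
    [0, 0, 0],
    [0, 0, 0],
    [0, 0, 0],
    [0, 0, 0],
  ],
  grip=[-1, -1, -1, -1, -1, -1, -1, -1, -1],
)

```text
clock: 38.62
tool_pos: [0.6418, -0.0099, 0.0961]
eef_rot: [0.707, 0.707, 0.001, 0.0]
contact_force: [-1.3, 0.0, 0.6]
opening: 0.686
finger_force: 20.0
```

play_rows(
  translation=[
    [0, 0, 0],
    [0, 0, 0],
    [0, 0, 0],
    [0, 0, 0],
    [0, 0, 0],
    [0, 0, -0.02],
    [0, 0, -0.03],
    [0, 0, -0.03],
    [0, 0, -0.03],
    [0, 0, -0.03],
    [0, 0, -0.02],
  ],
  delta_rot=[
    [0, 0, 0],
    [0, 0, 0],
    [0, 0, 0],
    [0, 0, 0],
    [0, 0, 0],
    [0, 0, 0],
    [0, 0, 0],
    [0, 0, 0],
    [0, 0, 0],
    [0, 0, 0],
    [0, 0, 0],
  ],
  grip=[0.5, 0.7, 0.9, 1, 1, 1, 1, 1, 1, 1, 1],
)

```text
clock: 40.0
tool_pos: [0.6418, -0.01, 0.2584]
eef_rot: [0.707, 0.707, 0.001, 0.001]
contact_force: [-0.6, -0.3, 0.3]
opening: 0.998
finger_force: 0.0
```

```bash
python3 g.py .4217 .280 .25 178.3
```

```text
clk 40.0 tcp [ 0.6418 -0.01    0.2584] rot(deg) [  0.2   0.1 -88.3] then shift [0.2286 0.2833 0.0084] q1,7 [ 0.12 -0.32] open 0.998 F [-0.6 -0.3  0.3] 0.0
```

play_rows(
  translation=[
    [0.0264, -0.02, 0],
    [0.0264, -0.02, 0],
    [0.0264, -0.02, 0],
    [0.0264, -0.02, 0],
    [0.0264, -0.02, 0],
    [0.0264, -0.02, 0],
    [0.0264, -0.02, 0],
    [0.0264, -0.02, 0],
    [0.0264, -0.02, 0],
    [0.0264, -0.02, 0],
    [0.0264, -0.02, 0],
    [0, 0, 0],
    [0, 0, 0],
    [0, 0, 0],
    [0, 0, 0],
    [0, 0, 0],
    [0, 0, 0],
    [0, 0, 0],
    [0, 0, 0],
    [0, 0, 0],
  ],
  delta_rot=[
    [0, 0, 0],
    [0, 0, 0],
    [0, 0, 0],
    [0, 0, 0],
    [0, 0, 0],
    [0, 0, 0],
    [0, 0, 0],
    [0, 0, 0],
    [0, 0, 0],
    [0, 0, 0],
    [0, 0, 0],
    [0, 0, -9.8],
    [0, 0, -9.8],
    [0, 0, -9.8],
    [0, 0, -9.8],
    [0, 0, -9.8],
    [0, 0, -9.8],
    [0, 0, -9.8],
    [0, 0, -9.8],
    [0, 0, -9.8],
  ],
  grip=[1, 1, 1, 1, 1, 1, 1, 1, 1, 1, 1, 1, 1, 1, 1, 1, 1, 1, 1, 1],
  squeeze=10,
)

```text
clock: 42.5
tool_pos: [0.4217, 0.2802, 0.2565]
eef_rot: [0.013, 1.0, 0.0, 0.001]
contact_force: [-0.2, 0.2, -0.1]
opening: 1.0
finger_force: 0.0
```

```bash
python3 g.py .4217 .280 .067 178.3
python3 - <<'E'
from h import *
np.set_printoptions(precision=4,suppress=True)
M=masks('jar_candle',[.641,-.011,.03]); print({k:m.sum() for k,m in M.items()}, fit('jar_candle',M,[.641,-.011,0,0],False))
M=masks('crochet_hook',[.437,.28,0]); print({k:m.sum() for k,m in M.items()})
for c in M:print(c,fit('crochet_hook',{c:M[c]},[.437,.28,0,0],True,False))
M=masks('candlestick',[.648,-.1315,.06]); print(fit('candlestick',M,[.648,-.1315,0,0],False))
M=masks('notebook',[.4963,-.017,.007]); S['notebook'].pop();  print(fit('notebook',M,[.4963,-.017,0,.04]))
for L in [r.look_for('scene','crochet_hook')]: print(L)
E
```

```text
clk 42.5 tcp [0.4217 0.2802 0.2565] rot(deg) [0.  0.1 0.2] then shift [ 0.     -0.0002  0.1895] q1,7 [-0.24  0.19] open 1.0 F [-0.2  0.2 -0.1] 0.0
{'scene': np.int64(894)} (array([ 0.5862,  0.0129, -0.0367,  0.    ]), np.float64(0.002161600560846644))
{'top': np.int64(284), 'scene': np.int64(97)}
top (array([ 0.4397,  0.2779,  0.    , -0.0104]), np.float64(0.2659892563104279))
scene (array([ 0.4308,  0.2793,  0.    , -0.077 ]), np.float64(0.3582758974531536))
(array([ 0.6466, -0.1309,  0.0039,  0.    ]), np.float64(0.1994988446185891))
(array([ 0.496 , -0.0171,  0.0024,  0.0317]), np.float64(0.2684712947696547))
[{'point': [0.4353, 0.2794, 0.0071], 'confidence': 0.52}]
```

play_rows(
  translation=[
    [0, 0, 0.03],
    [0, 0, 0.03],
    [0, 0, 0.03],
    [0, 0, 0.03],
    [0, 0, 0.03],
    [0, 0, 0.02],
    [0, 0, 0.012],
    [0, 0, 0.006],
    [0, 0, 0.001],
    [0, 0, 0],
    [0, 0, 0],
    [0, 0, 0],
    [0, 0, 0],
    [0, 0, 0],
    [0, 0, 0],
    [0, 0, 0],
    [0, 0, 0],
    [0, 0, 0],
    [0, 0, 0],
    [0, 0, 0],
  ],
  delta_rot=[
    [0, 0, 0],
    [0, 0, 0],
    [0, 0, 0],
    [0, 0, 0],
    [0, 0, 0],
    [0, 0, 0],
    [0, 0, 0],
    [0, 0, 0],
    [0, 0, 0],
    [0, 0, 0],
    [0, 0, 0],
    [0, 0, 0],
    [0, 0, 0],
    [0, 0, 0],
    [0, 0, 0],
    [0, 0, 0],
    [0, 0, 0],
    [0, 0, 0],
    [0, 0, 0],
    [0, 0, 0],
  ],
  grip=[1, 1, 1, 1, 1, 1, 1, 1, 1, 0.6, 0.2, -0.2, -0.4, -0.5, -0.6, -0.7, -1, -1, -1, -1],
)

```text
clock: 45.85
tool_pos: [0.4214, 0.2803, 0.0662]
eef_rot: [0.016, 1.0, -0.0, 0.0]
contact_force: [-0.1, -0.1, -0.2]
opening: 0.134
finger_force: 10.0
```

play_rows(
  translation=[
    [0, 0, -0.01],
    [0, 0, -0.02],
    [0, 0, -0.03],
    [0, 0, -0.03],
    [0, 0, -0.02],
    [0, 0, -0.01],
    [0, 0, 0],
  ],
  delta_rot=[
    [0, 0, 0],
    [0, 0, 0],
    [0, 0, 0],
    [0, 0, 0],
    [0, 0, 0],
    [0, 0, 0],
    [0, 0, 0],
  ],
  grip=[-1, -1, -1, -1, -1, -1, -1],
)

```text
clock: 46.72
tool_pos: [0.4216, 0.2803, 0.1867]
eef_rot: [0.016, 1.0, 0.0, 0.0]
contact_force: [0.5, -0.1, 0.9]
opening: 0.137
finger_force: 10.0
```

```bash
python3 g.py .4798 -.0177 .082 182
python3 - <<'E'
from h import *
np.set_printoptions(precision=4,suppress=True)
s=r.get_state()['tool_pos']; print(s)
M=masks('crochet_hook',s+[.015,0,-.06]); print({k:m.sum() for k,m in M.items()})
for c in M:print(c,fit('crochet_hook',{c:M[c]},[s[0]+.016,s[1],s[2]-.066,0],True,False))
cv2.imwrite('pics/s3.png',r.snapshot('scene')[120:320,180:520])
E
```

```text
clk 46.73 tcp [0.4216 0.2803 0.1867] rot(deg) [ 0.   0.1 -3.8] then shift [-0.0477 -0.2998  0.1047] q1,7 [-0.31  0.06] open 0.137 F [ 0.5 -0.1  0.9] 9.999930113554
[0.4216 0.2803 0.1867]
{}
```

View pics/s3.png

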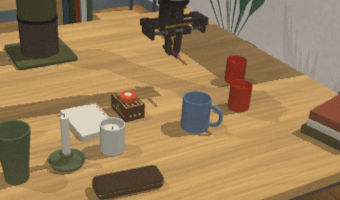

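The hook is held in the gripper (crop pixel 178,57). Jar, candlestick, box and tape stand in place.

play_rows(
  translation=[
    [0, 0, 0],
    [-0.004, -0.025, 0],
    [-0.004, -0.025, 0],
    [-0.004, -0.025, 0],
    [-0.004, -0.025, 0],
    [-0.004, -0.025, 0],
    [-0.004, -0.025, 0],
    [-0.004, -0.025, 0],
    [-0.004, -0.025, 0],
    [-0.004, -0.025, 0],
    [-0.004, -0.025, 0],
    [-0.004, -0.025, 0],
    [-0.004, -0.025, 0],
    [0, 0, 0],
    [0, 0, 0.02],
    [0, 0, 0.025],
    [0, 0, 0.025],
    [0, 0, 0.02],
    [0, 0, 0],
  ],
  delta_rot=[
    [0, 0, -3.8],
    [0, 0, 0],
    [0, 0, 0],
    [0, 0, 0],
    [0, 0, 0],
    [0, 0, 0],
    [0, 0, 0],
    [0, 0, 0],
    [0, 0, 0],
    [0, 0, 0],
    [0, 0, 0],
    [0, 0, 0],
    [0, 0, 0],
    [0, 0, 0],
    [0, 0, 0],
    [0, 0, 0],
    [0, 0, 0],
    [0, 0, 0],
    [0, 0, 0],
  ],
  grip=[-1, -1, -1, -1, -1, -1, -1, -1, -1, -1, -1, -1, -1, -1, -1, -1, -1, -1, -1],
)

```text
clock: 49.35
tool_pos: [0.479, -0.0162, 0.0952]
eef_rot: [-0.019, 1.0, 0.0, -0.001]
contact_force: [0.6, -0.6, 0.4]
opening: 0.135
finger_force: 10.0
```

```bash
python3 g.py .4798 -.0177 .081 182
python3 - <<'E'
from h import *
np.set_printoptions(precision=4,suppress=True)
s=r.get_state()['tool_pos']
M=masks('crochet_hook',s+[.015,0,-.06]); print({k:m.sum() for k,m in M.items()})
for c in M:print(c,fit('crochet_hook',{c:M[c]},[s[0]+.016,s[1],s[2]-.066,0.04],True,False))
E
```

```text
clk 49.35 tcp [ 0.479  -0.0162  0.0952] rot(deg) [ 0.  -0.1  0.1] then shift [-0.0008 -0.0015  0.0142] q1,7 [0.2  0.39] open 0.135 F [ 0.6 -0.6  0.4] 10.000041425228119
{'scene': np.int64(50)}
scene (array([ 0.4848, -0.0099,  0.0292, -0.1381]), np.float64(1.938938826999314))
```

play_rows(
  translation=[
    [-0.0008, -0.0015, 0.006],
    [0, 0, 0.004],
    [0, 0, 0.003],
    [0, 0, 0.001],
    [0, 0, 0],
    [0, 0, 0],
    [0, 0, 0],
    [0, 0, 0],
    [0, 0, 0],
    [0, 0, -0.02],
    [0, 0, -0.03],
    [0, 0, -0.03],
    [0, 0, -0.03],
    [0, 0, -0.03],
    [0, 0, -0.03],
  ],
  delta_rot=[
    [0, 0, 0],
    [0, 0, 0],
    [0, 0, 0],
    [0, 0, 0],
    [0, 0, 0],
    [0, 0, 0],
    [0, 0, 0],
    [0, 0, 0],
    [0, 0, 0],
    [0, 0, 0],
    [0, 0, 0],
    [0, 0, 0],
    [0, 0, 0],
    [0, 0, 0],
    [0, 0, 0],
  ],
  grip=[-1, -1, -1, -1, -1, -0.5, -0.4, -0.3, -0.3, -0.3, -0.3, -0.3, -0.3, -0.3, -0.3],
)

```text
clock: 51.42
tool_pos: [0.4803, -0.0195, 0.2532]
eef_rot: [-0.017, 1.0, -0.0, -0.0]
contact_force: [0.5, 0.2, -0.3]
opening: 0.351
finger_force: 0.0
```

play_rows(
  translation=[
    [0, 0.025, 0],
    [0, 0.03, 0],
    [0, 0.03, 0],
    [0, 0.03, 0],
    [0, 0.03, 0],
    [0, 0.03, 0],
    [0, 0.03, 0],
    [0, 0.03, 0],
    [0, 0.03, 0],
    [0, 0.03, 0],
    [0, 0.03, 0],
    [0, 0, 0],
  ],
  delta_rot=[
    [0, 0, 0],
    [0, 0, 0],
    [0, 0, 0],
    [0, 0, 0],
    [0, 0, 0],
    [0, 0, 0],
    [0, 0, 0],
    [0, 0, 0],
    [0, 0, 0],
    [0, 0, 0],
    [0, 0, 0],
    [0, 0, 0],
  ],
  grip=[0, 0, 0, 0, 0, 0, 0, 0, 0, 0, 0, 0],
)

```text
clock: 52.92
tool_pos: [0.4684, 0.308, 0.2524]
eef_rot: [-0.019, 1.0, 0.001, -0.0]
contact_force: [0.3, -0.8, 0.4]
opening: 0.498
finger_force: 0.0
```

Run:
```python
from h import *
np.set_printoptions(precision=4,suppress=True)
print(r.get_state()['tool_pos'])
S['notebook'].pop()
for n,p,yaw in [('notebook',[.4963,-.017,0,.04],1),('jar_candle',[.641,-.011,0,0],0),('candlestick',[.648,-.1315,0,0],0),('inlaid_box',[.491,.103,0,.03],1),('tape_measure',[.491,.103,.042,3.56],1),('crochet_hook',[.496,-.017,.014,.04],1),('vase',[.655,-.252,0,0],0),('mug',[.595,.2615,0,0],0),('glasses_case',[.792,-.038,0,-.11],1)]:
    M=masks(n,np.array(p[:3])+[0,0,.02]); 
    if n=='inlaid_box':
        for c,t in masks('tape_measure',[.491,.103,.05]).items(): M[c]|=t
    q,f=fit(n,M,p,yaw); Q=R.from_euler('z',.04).inv().apply(q[:3]-[.4963,-.017,0])
    print(n,list(M),q,round(f,3),'nb',Q)
cv2.imwrite('pics/t4.png',r.snapshot('top'))
```

```text
[0.4684 0.308  0.2524]
notebook ['top', 'scene'] [ 0.4962 -0.017   0.0007  0.0436] 0.656 nb [-0.0001  0.      0.0007]
jar_candle ['scene'] [ 0.556   0.0257 -0.0581  0.    ] 0.01 nb [ 0.0614  0.0403 -0.0581]
candlestick ['top', 'scene'] [ 0.6468 -0.1311  0.0037  0.    ] 0.154 nb [ 0.1458 -0.12    0.0037]
inlaid_box ['top', 'scene'] [ 0.4902  0.1028  0.0016 -0.0055] 0.054 nb [-0.0013  0.12    0.0016]
tape_measure ['top', 'scene'] [0.4908 0.1041 0.0429 3.5604] 0.107 nb [-0.0007  0.1212  0.0429]
crochet_hook ['top', 'scene'] [ 0.4948 -0.018   0.0124  0.0215] 1.308 nb [-0.0015 -0.0009  0.0124]
vase ['top', 'scene'] [ 0.655  -0.2532 -0.0015  0.    ] 0.058 nb [ 0.1491 -0.2423 -0.0015]
mug ['top', 'scene'] [ 0.631   0.238  -0.0006  0.    ] 0.18 nb [ 0.1448  0.2494 -0.0006]
glasses_case ['top', 'scene'] [ 0.7923 -0.0379 -0.0022 -0.1146] 0.337 nb [ 0.2949 -0.0327 -0.0022]
```

View pics/t4.png

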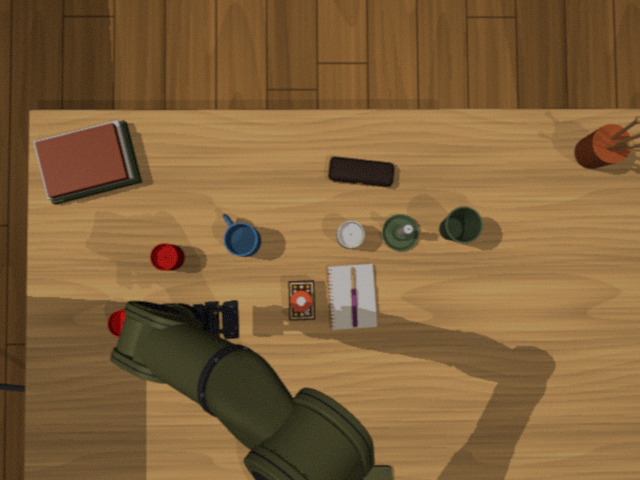

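Run:
```python
from h import *
print(proj('top',[.6412,-.0109,.07]), ray('top',(350.5,235),.07))
M=masks('jar_candle',[.641,-.011,.03],cams=('scene',)); print(fit('jar_candle',M,[.641,-.011,0,0],False,False))
im=r.snapshot('top'); cv2.imwrite('pics/c5.png',cv2.resize(im[200:340,270:420],None,fx=4,fy=4,interpolation=cv2.INTER_CUBIC))
```

```text
[[351.459153   233.71206092]] [ 0.63829529 -0.00869294  0.07      ]
(array([ 0.63858835, -0.00984335,  0.        ,  0.        ]), np.float64(0.03889538046213127))
```

View pics/c5.png

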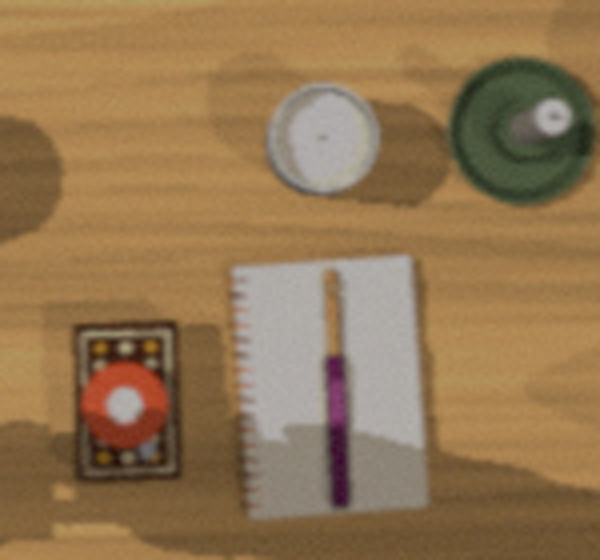

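The crop shows the jar (322,138) centred behind the notebook and the hook (337,390) parallel to the spiral in its middle. The box (127,400) is square beside it with the tape mid-lid. Everything is in place, so I am handing it in.

```bash
python3 -c "
from plant import r
print(r.finish_job())"
```

```text
the job is handed in; nothing more can be done
None
```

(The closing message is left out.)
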